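Open the shielded test box

ROBOT

A 7-joint arm with a two-finger parallel gripper is mounted at the origin on the work surface. World frame = base frame: x ahead of the robot, y to its left, z up, the work surface at z = 0. Lengths are in m, angles in rad, forces in N, time in s.
With the tool pointing down it reaches from about 0.425 to 0.95 m from the base axis. Payload 4.7 kg.
Tool frame: the origin (TCP) lies between the finger pads; the fingertips stand 25 mm ahead of it and the grasp point (between the pads) lies 6 mm ahead of it; x points along the fingers, z is the direction in which the jaws open and shut, and the axes are right-handed (so a half turn about x gives the same grasp; the last joint's range is limited). The gripper opens to 85 mm and grips with 20 to 120 N. Pads are 22 mm wide; open, the fingers measure 114 mm over their backs; the gripper's body (76 mm by 85 mm) begins 54 mm behind the grasp point. The pads swing forward as they close: fully open they stand 13 mm farther back than shut.
Start: joints at [1.144, 0.469, -0.049, 1.532, 0.024, 1.141, -0.082], TCP at [0.262, -0.622, 0.256] pointing down, gripper open.
Joint ranges: [-2.59, 2.59], [-0.33, 1.99], [-1.39, 1.29], [0.1, 2.45], [-1.04, 4.18], [0.21, 1.99], [-2.66, 2.66]. Speed limits (rad/s): [2.57, 2.57, 3.14, 3.14, 3.14, 3.14, 3.14].

INTERFACE

Orientations are given as a 3x3 rotation matrix whose columns are the frame's x, y, z axes.
In Python, from rig import * gives the robot as it stands. Calls block until the motion is done:
- movep(position, orientation): joint-space move of the TCP to a pose.
- move_l(position, attitude=None, feed=0.15, until_force=None): straight line of the TCP; attitude=None keeps the orientation; feed is the mean speed in m/s. With until_force (N) it stops when the force on the tool has changed by that much, and returns True; else False.
- move_joints(angles): joint-space move.
- command_gripper(opening, newtons=None): finger opening in m; newtons is the grip in N (None keeps the last); returns when the fingers have stopped.
- sleep(seconds).
- inverse_kinematics(position, orientation): joint angles nearest the present ones, or None.
- sense(): the state.
- camera(name): name is "side" or "top"; returns (picture, depth): 400x640x3 uint8, red, green, blue; 400x640 float32, m along the optical axis (not along the pixel's ray), 0 where there is no reading.
- camera_params(name): a dict with "K" (3x3 intrinsics, pixels), "dist" ([k1, k2, p1, p2, k3] as OpenCV has them; the pictures are not rectified), "position" and "rotation" of the camera in the world. Camera axes: x right, y down, z forward; pixel columns grow to the right and rows downward; lengths in m; the calibration is good to about 2 mm. A picture is of the moment at which its call begins. camera_params takes no time and is no camera call.
A pose or a line that the arm cannot do raises Unreachable and nothing moves.
- finish_job(): hands the job in, once; it reports no verdict.
The state is a dict: "time_s": time; "joint_pos": joint angles; "qd": joint speeds; "joint_efforts": joint torques, N m; "position": TCP position; "tcp_rot": TCP orientation; "wrist_force": force on the tool from outside, world axes, zero at the start; "ft_torque": the same for the moment, N m; "finger_gap": finger opening in m.
Only numpy, scipy, OpenCV 4.12 (cv2) and the standard library are available. Lean on these libraries where they do the work, as an engineer would, in place of code of your own. Each camera call takes 0.05 s, during which the arm holds its last target.

TASK

Open the wider of the two shielded test boxes, ready for its board to be changed: with the fingertips press down the black release tab on its front until the lid springs up, take the fingers off, then push the lid up and over until it rests fully open, back at its stop. Do not force it. Nothing needs gripping or lifting: leave the narrow box shut and everything else where it stands, and finish clear of everything.

Things in the scene. Friction and masses are not known exactly. Their poses are not given: they have to be found in the camera images.
- wide_box: the wide shielded test box, screwed to the bench: bare aluminium, 150 mm wide (its y), 110 mm deep (its x), 57 mm high, grey lid on top (box with lid 63 mm high). Origin: centre of its underside; -x is its front (the side with the tab, towards the robot), +x its back, z up
- wide_box_tab (a joint): the wide box's black release tab, a sprung rocker on the front: 0 at rest, 0.36 rad hard on its stop; the paddle tips down about its pivot. The latch lets go at about 0.2 rad, when a fingertip on the pad has gone down 5 to 6 mm (about 5 N); 9 to 10 mm reaches the stop (about 8 N). It springs back when let go
- wide_box_tab_pad (a point): pressing point on top of the wide box's tab, moving with it: a level paddle 44 mm wide, 53 long, 6 thick, out from the middle of the box's front, top 39 mm above the bench. The point is 40 mm ahead of the pivot, 47 mm ahead of the shut lid's front edge, 15 mm from the paddle's end. A hook stands 30 mm up from the paddle, 30 mm behind the point, and swings up to 10 mm towards it when pressed
- wide_box_lid (a joint): the wide box's lid, hinged along the top of the back wall: 0 shut and latched; released, two spring pins lift it to about 0.45 rad in a second; from there a stiff hinge (about 0.1 N m) holds it wherever it is left, and it has to be pushed (about 1 to 2 N near the front edge) up and over to its stop at 1.85 rad, leaning back past upright
- wide_box_lid_edge (a point): the middle of the wide lid's front edge (the edge away from the hinge), half way through the lid's 5 mm thickness; the flat lid is 156 mm wide and 113 mm from hinge to this edge, with a small steel catch 20 mm wide standing 11 mm out at the middle. Moves with the lid. Height 61 mm shut, about 108 mm after it springs up
- wide_box_hinge (a point): the middle of the wide lid's hinge axis (along the box's y), 57 mm above the bench at the top of the back wall; fixed to the lid, x from the front edge to the hinge, so its axes turn with the lid
- narrow_box: the narrow shielded test box, screwed to the bench: bare aluminium, 100 mm wide (its y), 110 mm deep (its x), 57 mm high, grey lid on top (box with lid 63 mm high). Origin: centre of its underside; -x is its front (the side with the tab, towards the robot), +x its back, z up
- narrow_box_tab (a joint): the narrow box's black release tab, a sprung rocker on the front: 0 at rest, 0.36 rad hard on its stop; the paddle tips down about its pivot. The latch lets go at about 0.2 rad, when a fingertip on the pad has gone down 5 to 6 mm (about 5 N); 9 to 10 mm reaches the stop (about 8 N). It springs back when let go
- narrow_box_tab_pad (a point): pressing point on top of the narrow box's tab, moving with it: a level paddle 44 mm wide, 53 long, 6 thick, out from the middle of the box's front, top 39 mm above the bench. The point is 40 mm ahead of the pivot, 47 mm ahead of the shut lid's front edge, 15 mm from the paddle's end. A hook stands 30 mm up from the paddle, 30 mm behind the point, and swings up to 10 mm towards it when pressed
- narrow_box_lid (a joint): the narrow box's lid, hinged along the top of the back wall: 0 shut and latched; released, two spring pins lift it to about 0.45 rad in a second; from there a stiff hinge (about 0.1 N m) holds it wherever it is left, and it has to be pushed (about 1 to 2 N near the front edge) up and over to its stop at 1.85 rad, leaning back past upright
- narrow_box_lid_edge (a point): the middle of the narrow lid's front edge (the edge away from the hinge), half way through the lid's 5 mm thickness; the flat lid is 106 mm wide and 113 mm from hinge to this edge, with a small steel catch 20 mm wide standing 11 mm out at the middle. Moves with the lid. Height 61 mm shut, about 108 mm after it springs up
- narrow_box_hinge (a point): the middle of the narrow lid's hinge axis (along the box's y), 57 mm above the bench at the top of the back wall; fixed to the lid, x from the front edge to the hinge, so its axes turn with the lid
- capacitor: loose bystander: blue capacitor can standing upright, 26 mm across, 46 mm high; origin at its foot
- coil: loose bystander: cardboard coil former wound with copper, upright, 35 mm across, 60 mm high; origin at its foot
- transformer: loose bystander: small mains transformer, 50 x 58 x 42 mm; origin under its centre
- battery_pack: loose bystander: row of four upright orange cells, 27 x 111 x 53 mm; origin under its centre
- parts_jar: loose bystander: small glass jar with black cap, 52 mm across, 60 mm high; origin at its foot
- screwdriver: loose bystander: screwdriver lying on the bench, about 200 mm long; origin under its middle
- solder_reel: loose bystander: grey reel lying flat, 56 mm across, 38 mm high; origin at its foot
There are look-alikes about, which are no part of the job. What is shaped like the wide_box but green is not meant. What is shaped like the narrow_box but purple is not meant.

How it is judged:
By the outcome, as a careful person would: the job done as asked, in the order asked, and still so for the second after the job is handed in, with the robot touching nothing.
It also fails if it takes over 45 s, if anything falls off the work surface, if the arm or the gripper's body presses on something with over 40 N, if the wrist force passes 120 N, or if a joint passes its speed limit or range.

## Working session

There is one attempt and no reset: what is moved stays moved. The work goes in short steps, each a Python script; the robot and the scene stay as the last script left them, time stands still between calls to the robot, and variables do not carry over. Pictures are saved under pics/ and viewed, and the job is handed in when it is done.

```bash
ls; mkdir -p pics; python3 - <<'E'
from rig import *
import cv2,numpy as np
for n in ("side","top"):
    p,d=camera(n); cv2.imwrite(f"pics/{n}0.png",p[:,:,::-1]); np.savez(f"{n}0.npz",p=p,d=d)
    c=camera_params(n); print(n,c)
s=sense(); print(s["time_s"],s["position"],s["tcp_rot"],s["finger_gap"],s["wrist_force"])
E
```

```text
pics
side {'K': array([[444.29719405,   0.        , 317.09796545],
       [  0.        , 444.29719405, 200.53788838],
       [  0.        ,   0.        ,   1.        ]]), 'dist': array([-0.06008837,  0.        ,  0.        ,  0.        ,  0.        ]), 'position': array([0.16579512, 1.01847418, 0.71366625]), 'rotation': array([[-0.93493528, -0.19929064,  0.29356305],
       [-0.35398948,  0.46738052, -0.81009068],
       [ 0.02423784, -0.86130058, -0.50751732]])}
top {'K': array([[417.83040652,   0.        , 322.76915203],
       [  0.        , 417.83040652, 196.24751323],
       [  0.        ,   0.        ,   1.        ]]), 'dist': array([-0.06445385,  0.        ,  0.        ,  0.        ,  0.        ]), 'position': array([ 0.388773  , -0.03647982,  1.26551094]), 'rotation': array([[ 1.83105308e-03, -9.93407664e-01,  1.14620507e-01],
       [-9.99998223e-01, -1.87039935e-03, -2.35727630e-04],
       [ 4.48559755e-04, -1.14619871e-01, -9.93409323e-01]])}
0.1 [ 0.26131802 -0.62184082  0.25536811] [[-7.45811510e-04  9.21897695e-01  3.87432683e-01]
 [ 1.60268796e-03  3.87433396e-01 -9.21896304e-01]
 [-9.99998438e-01 -6.66271767e-05 -1.76646662e-03]] 0.08567683106587537 [-0.58432543 -0.33736963 -0.23614671]
```

View pics/top0.png

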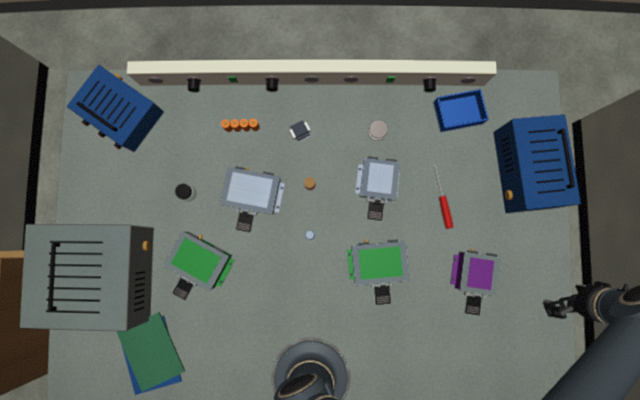

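View pics/side0.png

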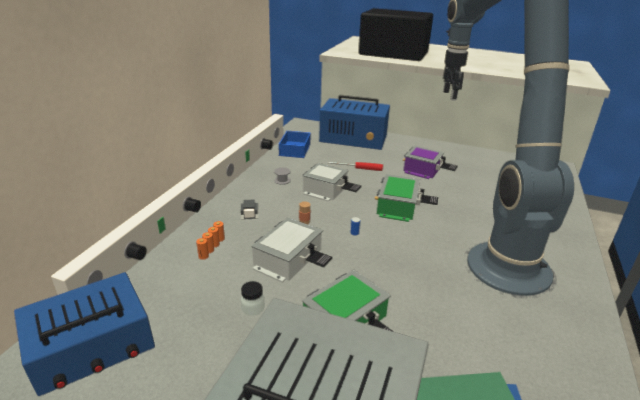

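The top view shows the wide bare box at about (252,190) with its black tab at (245,222). The narrow one is at (379,180). The green and purple boxes are look-alikes. Next I measure the wide box's lid and tab.

```bash
cat > h.py <<'E'
import cv2,numpy as np
def rays(c,uv):
    uv=np.asarray(uv,float).reshape(-1,1,2)
    n=cv2.undistortPoints(uv,c["K"],c["dist"]).reshape(-1,2)
    return np.c_[n,np.ones(len(n))]@c["rotation"].T
def onplane(c,uv,z):
    r=rays(c,uv); return c["position"]+r*((z-c["position"][2])/r[:,2])[:,None]
def cloud(c,d):
    v,u=np.mgrid[:d.shape[0],:d.shape[1]]
    r=rays(c,np.c_[u.ravel(),v.ravel()])
    return (c["position"]+r*d.ravel()[:,None]).reshape(*d.shape,3)
def project(c,P):
    R=c["rotation"].T; rv,_=cv2.Rodrigues(R)
    return cv2.projectPoints(np.asarray(P,float).reshape(-1,1,3),rv,-R@c["position"],c["K"],c["dist"])[0].reshape(-1,2)
E
python3 - <<'E'
from rig import *
from h import *
c=camera_params("top"); z=np.load("top0.npz"); p,d=z["p"],z["d"]
P=cloud(c,d)
cv2.imwrite("pics/crop.png",cv2.resize(p[150:245,205:305,::-1],None,fx=6,fy=6,interpolation=cv2.INTER_NEAREST)[:600])
roi=np.zeros(d.shape,bool); roi[155:240,210:300]=1
lid=roi&(P[...,2]>.055)&(P[...,2]<.075)&(d>0)
n,l,st,ce=cv2.connectedComponentsWithStats(lid.astype(np.uint8))
k=1+np.argmax(st[1:,4]); m=l==k
print(st[k],np.median(P[m][:,2]))
xy=onplane(c,np.argwhere(m)[:,::-1],.0635)[:,:2]
print(cv2.minAreaRect(xy.astype(np.float32)))
hsv=cv2.cvtColor(p,cv2.COLOR_RGB2HSV)
# bright inner lid panel
for nm,mm,zz in(("panel",roi&(p.min(2)>140),.0635),("tab",roi&(p.max(2)<70)&(np.arange(400)[:,None]>200),.039)):
    n,l,st,ce=cv2.connectedComponentsWithStats(mm.astype(np.uint8)); k=1+np.argmax(st[1:,4])
    xy=onplane(c,np.argwhere(l==k)[:,::-1],zz)[:,:2]
    print(nm,st[k],cv2.minAreaRect(xy.astype(np.float32)),xy.mean(0),np.median(P[l==k][:,2]))
E
```

```text
[ 220  166   60   50 2114] 0.06483873911120475
((0.5386075377464294, 0.17748984694480896), (0.154384583234787, 0.13699030876159668), 79.00090026855469)
panel [ 227  172   46   36 1202] ((0.5470429062843323, 0.17674040794372559), (0.12033966183662415, 0.08561451733112335), 79.3790054321289) [0.54668822 0.17666129] 0.06564791342149601
tab [238 212  15  20 151] ((0.45646771788597107, 0.19312363862991333), (0.04075935110449791, 0.053719863295555115), 79.7669906616211) [0.46351447 0.19080402] 0.039786068833616905
```

View pics/crop.png

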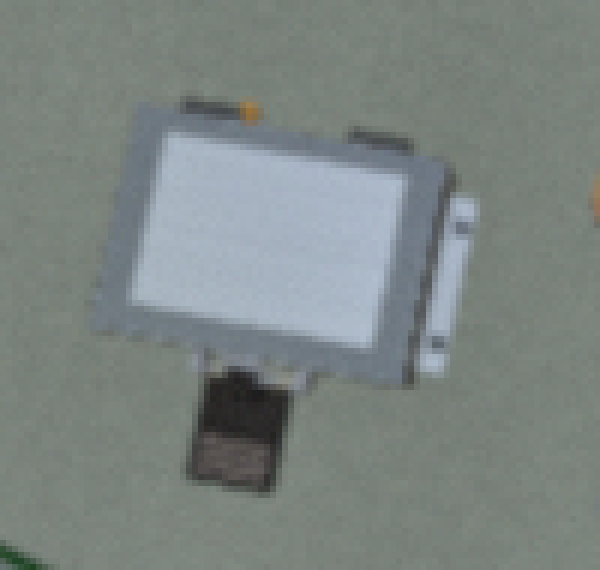

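```bash
python3 - <<'E'
from rig import *
from h import *
c=camera_params("top")
q=np.array([[138,103],[450,165],[410,383],[92,330]])/6+[205,150]-.5
L=onplane(c,q,.0635)[:,:2]; print("lid corners BL BR FR FL\n",L.round(4), "centre",L.mean(0))
print([np.linalg.norm(L[i]-L[i-3]).round(4) for i in range(4)])
for a,b in((0,1),(3,2),(3,0),(2,1)):
    v=L[b]-L[a]; print(np.degrees(np.arctan2(v[1],v[0])).round(2))
t=onplane(c,np.array([[188,479],[272,491]])/6+[205,150]-.5,.039)[:,:2]; print("tab end",t,t.mean(0))
pn=onplane(c,np.array([[163,132],[408,175],[375,350],[131,302]])/6+[205,150]-.5,.0635)[:,:2]; print("panel",pn.mean(0))
# side
z=np.load("side0.npz");p=z["p"]
cv2.imwrite("pics/crops.png",cv2.resize(p[210:290,240:340,::-1],None,fx=6,fy=6,interpolation=cv2.INTER_NEAREST))
cs=camera_params("side")
yaw=np.radians(-10.6);ex=np.array([np.cos(yaw),np.sin(yaw)])
pad=t.mean(0)+.015*ex; print("pad",pad,"edge",pad+.047*ex,"frontmid",(L[2]+L[3])/2, "hinge",pad+.16*ex, "backmid",(L[0]+L[1])/2)
e=pad
ey=np.array([-ex[1],ex[0]])
ed=pad+.047*ex
def P(a,b,zz): return np.r_[ed+a*ex+b*ey,zz]
pts=[P(0,.078,.0635),P(0,-.078,.0635),P(.116,-.078,.0635),P(.116,.078,.0635),P(-.062,.022,.039),P(-.062,-.022,.039)]
print(((project(cs,pts)-[240,210]+.5)*6).round(0)); print(((project(c,pts)-[205,150]+.5)*6).round(0))
E
```

```text
lid corners BL BR FR FL
 [[0.6142 0.2426]
 [0.5837 0.0894]
 [0.4776 0.1072]
 [0.5028 0.2618]] centre [0.54456158 0.17523496]
[np.float64(0.1562), np.float64(0.1076), np.float64(0.1566), np.float64(0.113)]
-101.27
-99.27
-9.77
-9.52
tab end [[0.43198284 0.21840045]
 [0.42628351 0.17698752]] [0.42913318 0.19769399]
panel [0.54712078 0.17677808]
pad [0.44387721 0.19493471] edge [0.49007517 0.186289  ] frontmid [0.49018762 0.18448193] hinge [0.60114686 0.1655025 ] backmid [0.59893553 0.16598799]
[[300. 303.]
 [503. 115.]
 [283.  36.]
 [ 66. 206.]
 [507. 331.]
 [561. 274.]]
[[ 90. 327.]
 [405. 387.]
 [452. 153.]
 [140.  94.]
 [186. 477.]
 [274. 493.]]
```

View pics/crops.png

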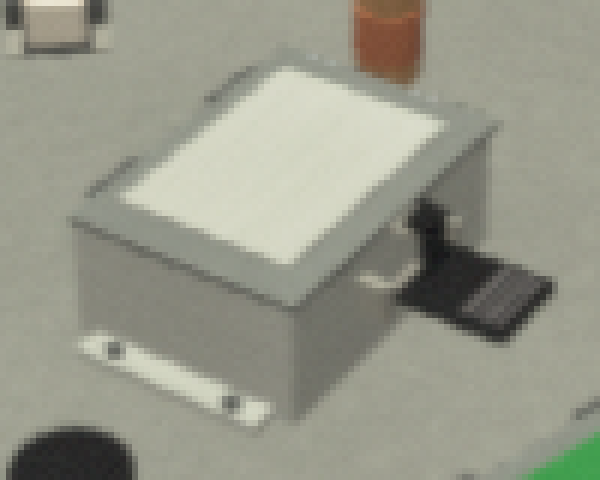

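```bash
cat >> h.py <<'E'
yaw=np.radians(-10.3)
ex=np.array([np.cos(yaw),np.sin(yaw),0]); ey=np.array([-ex[1],ex[0],0]); ez=np.array([0,0,1.])
pad=np.array([.4438,.1943,.039]); hinge=pad+.160*ex+[0,0,.018]
def att(alpha_deg,s=-1):
    a=np.radians(alpha_deg); x=np.cos(a)*ex-np.sin(a)*ez; z=s*ey
    return np.c_[x,np.cross(z,x),z]
def tcp_for_tip(tip,R,ext=.025): return np.asarray(tip)-ext*R[:,0]
# upper corner of the tip (facing the lid), finger half thickness h
def tcp_for_corner(T,al,s=-1,h=.011,ext=.025):
    R=att(al,s); a=np.radians(al); n=np.sin(a)*ex+np.cos(a)*ez
    return np.asarray(T)-h*n-ext*R[:,0],R
def lidpt(rho,th,off): return hinge+rho*(-np.cos(th)*ex+np.sin(th)*ez)+off*ey
E
python3 - <<'E'
from rig import *
from h import *
print(hinge)
for s in(-1,1):
  for al in(90,75,65,50,45,35,25):
    R=att(al,s); o=[]
    for p in (pad+[0,0,.06],pad-[0,0,.01]):
        q=inverse_kinematics(tcp_for_tip(p,R),R); o.append(None if q is None else np.round(q,2))
    for off in(.035,-.035):
      for rho,th in((.095,.3),(.085,.8),(.085,1.3),(.085,1.9)):
        t,R=tcp_for_corner(lidpt(rho,th,off),al,s); q=inverse_kinematics(t,R); o.append('-' if q is None else 'ok')
    print(s,al,o)
E
```

```text
[0.60122161 0.16569165 0.057     ]
-1 90 [array([ 0.09,  0.43, -0.73,  2.07,  0.41,  0.78, -2.64]), array([-0.09,  0.51, -0.51,  2.13,  0.43,  0.61, -2.65]), 'ok', 'ok', 'ok', 'ok', 'ok', 'ok', 'ok', 'ok']
-1 75 [array([-1.07,  0.29,  0.54,  2.27,  0.07,  0.43, -2.38]), array([-1.05,  0.46,  0.53,  2.32, -0.19,  0.24, -2.16]), 'ok', 'ok', 'ok', 'ok', 'ok', 'ok', 'ok', 'ok']
-1 65 [array([-1.49,  0.37,  0.95,  2.38,  0.03,  0.23, -2.41]), array([-0.19,  0.49, -0.62,  2.35,  1.47,  0.61,  2.47]), 'ok', 'ok', 'ok', 'ok', 'ok', 'ok', 'ok', 'ok']
-1 50 [None, None, 'ok', 'ok', 'ok', 'ok', 'ok', 'ok', 'ok', 'ok']
-1 45 [None, None, 'ok', 'ok', 'ok', 'ok', '-', 'ok', 'ok', 'ok']
-1 35 [None, None, 'ok', 'ok', 'ok', 'ok', '-', '-', 'ok', 'ok']
-1 25 [None, None, 'ok', 'ok', 'ok', 'ok', '-', '-', '-', 'ok']
1 90 [array([ 0.42,  0.67, -1.23,  2.06,  0.78,  0.99,  0.16]), array([ 0.3 ,  0.72, -1.06,  2.11,  0.88,  0.85,  0.09]), 'ok', 'ok', 'ok', 'ok', 'ok', 'ok', 'ok', 'ok']
1 75 [array([ 0.26,  0.47, -1.06,  2.21,  0.97,  0.77, -0.08]), array([ 0.27,  0.72, -1.14,  2.25,  1.31,  0.89, -0.37]), 'ok', 'ok', 'ok', 'ok', 'ok', 'ok', 'ok', 'ok']
1 65 [array([-0.01,  0.36, -0.81,  2.31,  1.18,  0.66, -0.36]), array([-0.19,  0.49, -0.62,  2.35,  1.47,  0.61, -0.68]), 'ok', 'ok', 'ok', 'ok', 'ok', 'ok', 'ok', 'ok']
1 50 [None, None, 'ok', 'ok', 'ok', 'ok', 'ok', 'ok', 'ok', 'ok']
1 45 [None, None, 'ok', 'ok', 'ok', 'ok', '-', 'ok', 'ok', 'ok']
1 35 [None, None, 'ok', 'ok', 'ok', 'ok', '-', '-', 'ok', 'ok']
1 25 [None, None, 'ok', 'ok', 'ok', 'ok', '-', '-', '-', 'ok']
```

```bash
python3 - <<'E'
from rig import *
from h import *
from scipy.spatial.transform import Rotation as Ro
s=sense(); q0=np.array(s["joint_pos"]); print(q0.round(3))
for d in(.1,):
    Z=Ro.from_euler('z',d).as_matrix(); print(np.round(inverse_kinematics(Z@s["position"],Z@s["tcp_rot"])-q0,3))
c=camera_params("top"); z=np.load("top0.npz"); P=cloud(c,z["d"])
# tall things
az=np.degrees(np.arctan2(P[...,1],P[...,0])); r=np.hypot(P[...,0],P[...,1])
m=(P[...,2]>.1)&(z["d"]>0)&(r<.85)&(r>.3)
for a in range(-70,60,10):
    k=m&(az>=a)&(az<a+10)
    if k.sum(): print(a,k.sum(),P[k][:,2].max().round(3),r[k].min().round(3))
# pre-press candidates, via rotated frame
for al,sg in((75,1),(75,-1),(70,1),(80,1)):
  R=att(al,sg); t=tcp_for_tip(pad+[0,0,.06],R)
  for d in (-1.8,-1.585,-1.3,-1.0):
    Z=Ro.from_euler('z',d).as_matrix(); q=inverse_kinematics(Z@t,Z@R)
    if q is not None: print(al,sg,d,np.round(q,2),'q1->',round(q[0]+d,2))
E
```

```text
[ 1.144  0.469 -0.049  1.534  0.024  1.141 -0.082]
[-0.075  0.001 -0.036 -0.002  0.018  0.001 -0.015]
-70 7469 0.683 0.39
-60 482 0.146 0.765
-50 792 0.146 0.773
40 251 0.166 0.624
50 3342 0.167 0.551
75 1 -1.8 [ 1.24  0.27 -0.06  2.25  0.45  0.49  0.39] q1-> -0.56
75 1 -1.585 [ 1.09  0.27 -0.14  2.24  0.49  0.5   0.35] q1-> -0.5
75 1 -1.3 [ 0.9   0.28 -0.26  2.24  0.55  0.52  0.29] q1-> -0.4
75 1 -1.0 [ 0.73  0.29 -0.4   2.23  0.62  0.54  0.23] q1-> -0.27
75 -1 -1.8 [ 0.71  0.29  0.56  2.27  0.06  0.42 -2.37] q1-> -1.09
75 -1 -1.585 [ 0.54  0.28  0.5   2.27  0.11  0.43 -2.42] q1-> -1.04
75 -1 -1.3 [ 0.35  0.27  0.39  2.27  0.19  0.44 -2.5 ] q1-> -0.95
75 -1 -1.0 [ 0.19  0.27  0.22  2.26  0.29  0.45 -2.6 ] q1-> -0.81
70 1 -1.8 [1.13 0.25 0.01 2.3  0.65 0.43 0.16] q1-> -0.67
70 1 -1.585 [ 0.98  0.26 -0.07  2.29  0.69  0.45  0.12] q1-> -0.6
70 1 -1.3 [ 0.81  0.26 -0.19  2.29  0.74  0.47  0.07] q1-> -0.49
70 1 -1.0 [ 0.64  0.28 -0.35  2.28  0.81  0.51  0.01] q1-> -0.36
80 1 -1.8 [ 1.32  0.29 -0.12  2.2   0.29  0.55  0.56] q1-> -0.48
80 1 -1.585 [ 1.17  0.29 -0.19  2.19  0.34  0.56  0.52] q1-> -0.41
80 1 -1.3 [ 0.98  0.3  -0.3   2.19  0.39  0.58  0.47] q1-> -0.32
80 1 -1.0 [ 0.8   0.32 -0.44  2.18  0.47  0.6   0.4 ] q1-> -0.2
```

```bash
python3 - <<'E'
from rig import *
from h import *
from scipy.spatial.transform import Rotation as Ro
R=att(75,1); t=tcp_for_tip(pad+[0,0,.10],R); d=-1.585
Z=Ro.from_euler('z',d).as_matrix(); q=inverse_kinematics(Z@t,Z@R); q[0]+=d
move_joints(q)
command_gripper(0,20)
s=sense(); print(s["time_s"],s["position"]-t,np.abs(s["tcp_rot"]-R).max(),s["finger_gap"],s["wrist_force"])
for dz in(.03,):
    move_l(tcp_for_tip(pad+[0,0,dz],R),feed=.1)
s=sense(); print(s["time_s"],s["wrist_force"],s["joint_pos"])
for n in ("side","top"):
    p,dd=camera(n); np.savez(f"{n}1.npz",p=p,d=dd)
    y,x=(200,210) if n=="side" else (150,185)
    cv2.imwrite(f"pics/{n}1.png",cv2.resize(p[y:y+110,x:x+150,::-1],None,fx=5,fy=5))
E
```

```text
3.825 [3.64449619e-06 7.99828508e-06 3.71510154e-06] 1.646577622865797e-05 5.0862304220531554e-05 [ 0.13077336  0.01136578 -0.72414983]
4.675 [-0.85764503 -0.01615864 -0.13287205] [-0.5278765   0.32609648 -0.10577682  2.26575166  0.56111668  0.42536851
  0.26680074]
```

View pics/side1.png

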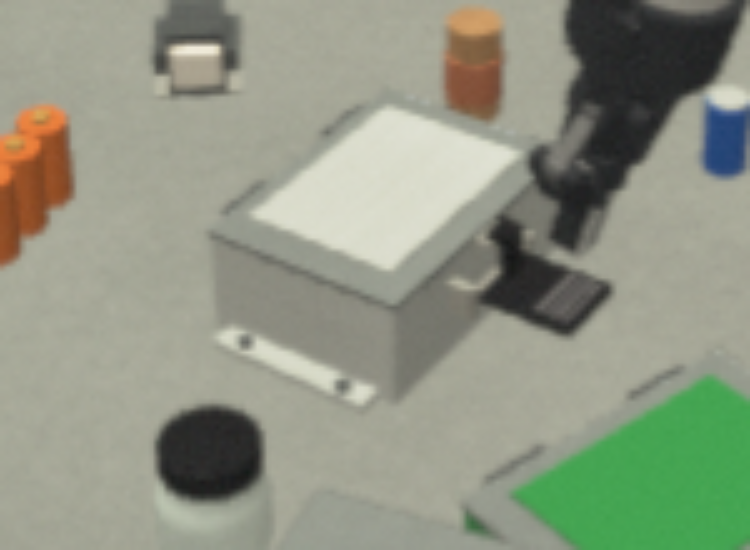

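View pics/top1.png

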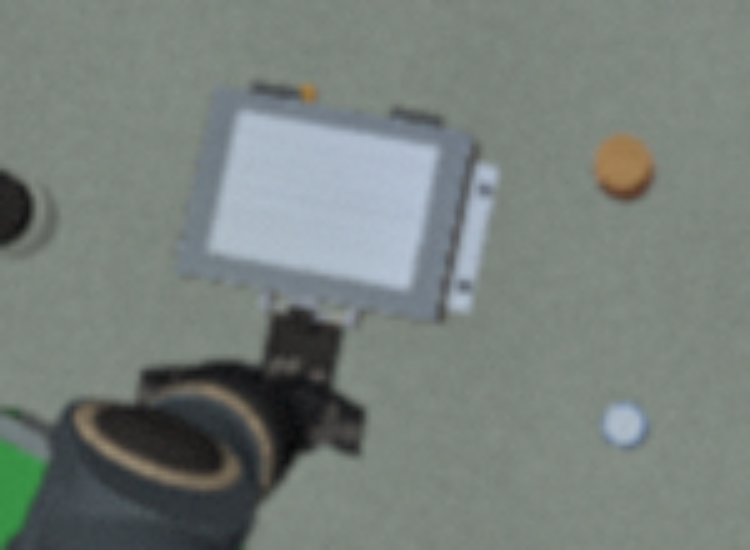

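The fingers hang over the ribbed pad: the tip is at about (585,245) in the side crop and the pad at about (572,295). The knuckles stay ahead of the lid edge. I press now.

```bash
python3 - <<'E'
from rig import *
from h import *
R=att(75,1)
hit=move_l(tcp_for_tip(pad+[0,0,-.012],R),feed=.02,until_force=2.0)
s=sense(); z1=s["position"][2]; tip=s["position"]+.025*R[:,0]; print(hit,s["time_s"],tip,s["wrist_force"])
E
```

```text
True 6.15 [0.44365576 0.19429724 0.03915679] [0.30059785 0.43991142 0.98808302]
```

```bash
python3 - <<'E'
from rig import *
from h import *
R=att(75,1)
for dz in(-.003,-.0045,-.006):
    hit=move_l(tcp_for_tip(pad+[0,0,dz],R),feed=.02,until_force=8)
    s=sense(); tip=s["position"]+.025*R[:,0]
    p,d=camera("side"); np.savez("side2.npz",p=p,d=d)
    dd=np.abs(p.astype(int)-np.load("side1.npz")["p"].astype(int)).sum(2)[205:270,245:310]
    print(hit,s["time_s"],tip[2],s["wrist_force"],(dd>60).sum())
    if (dd>60).sum()>150 or hit: break
cv2.imwrite("pics/side2.png",cv2.resize(p[200:310,210:360,::-1],None,fx=5,fy=5))
E
```

```text
False 6.4667 0.03587521260199253 [-0.39544497 -0.36640501  1.15979747] 17
False 6.7667 0.03445351920228139 [-0.73467152  0.57959144  1.27334624] 22
False 7.0667 0.03299291313125423 [-0.17287277 -0.06662853  1.81063754] 23
```

View pics/side2.png

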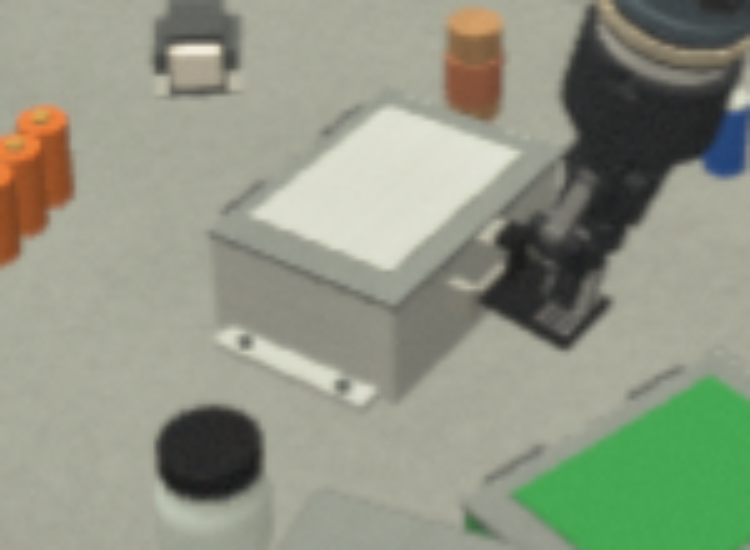

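The tab is only partly pressed: 1.8 N on the tool and the lid still shut. I keep going in 1 mm steps.

```bash
python3 - <<'E'
from rig import *
from h import *
R=att(75,1)
for dz in np.arange(-.007,-.0125,-.001):
    hit=move_l(tcp_for_tip(pad+[0,0,dz],R),feed=.02,until_force=6)
    s=sense(); tip=s["position"]+.025*R[:,0]
    p,d=camera("side"); 
    dd=np.abs(p.astype(int)-np.load("side1.npz")["p"].astype(int)).sum(2)[205:270,245:300]
    f=[(np.array(sense()["wrist_force"])[2],sleep(.02))[0] for _ in range(5)]
    print(hit,s["time_s"],tip[2],np.mean(f),(dd>60).sum())
    if (dd>60).sum()>80 or hit or np.mean(f)>7: break
cv2.imwrite("pics/side3.png",cv2.resize(p[200:310,210:360,::-1],None,fx=5,fy=5))
E
```

```text
False 7.3667 0.032034435994073324 1.3411883626047587 4
False 7.75 0.031073019191524016 3.2406929520958982 854
```

View pics/side3.png

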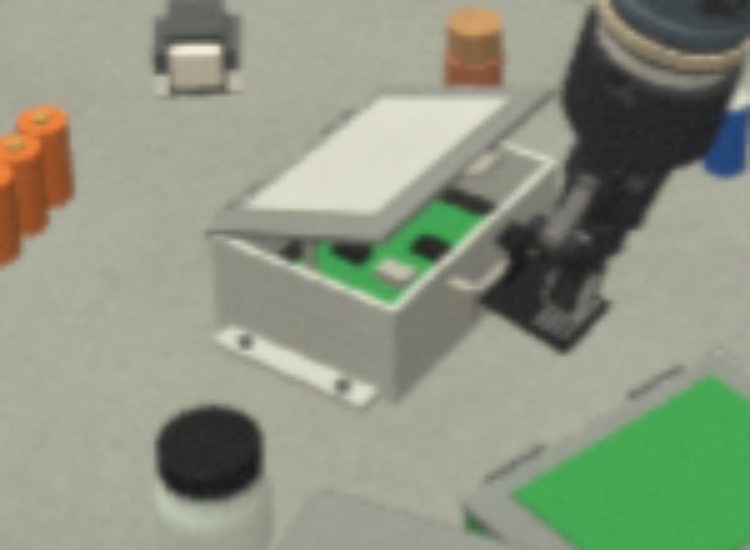

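The lid has sprung up; in the side crop its front edge now runs from about (380,237) to (550,95), with the green board visible below. I take the fingers off and look again.

```bash
python3 - <<'E'
from rig import *
from h import *
R=att(75,1)
s=sense(); p0=s["position"]
move_l(p0-.06*R[:,0],feed=.12)
s=sense(); print(s["time_s"],s["wrist_force"])
q=np.array(s["joint_pos"])
for al in(50,45,40):
  for off in(.035,-.035):
    o=[]
    for T in [hinge+x*ex+z*ez+off*ey for x,z in((-.14,.03),(-.095,.03))]+[lidpt(.085,th,off) for th in(.6,.9,1.2,1.5,1.8,1.95)]:
        t,Rr=tcp_for_corner(T,al,1); r=inverse_kinematics(t,Rr); o.append(None if r is None else r)
    print(al,off,[('-' if r is None else np.round(r-q,1).tolist()) for r in (o[0],o[1],o[-1])],all(r is not None for r in o))
for n in ("side","top"):
    p,d=camera(n); np.savez(f"{n}4.npz",p=p,d=d)
    y,x=(200,210) if n=="side" else (150,185)
    cv2.imwrite(f"pics/{n}4.png",cv2.resize(p[y:y+110,x:x+150,::-1],None,fx=5,fy=5))
E
```

```text
8.5333 [ 0.15993731 -0.06970232 -0.24653502]
50 0.035 [[-0.8, 0.2, 0.7, 0.1, 1.1, -0.1, -1.4], [-0.7, 0.2, 0.7, 0.1, 1.2, -0.1, -1.3], [-0.3, 0.2, 0.5, -0.1, 0.8, -0.1, -0.7]] True
50 -0.035 ['-', [0.7, 0.3, -0.9, 0.1, 1.3, 0.5, -1.1], [-0.3, 0.1, 0.5, -0.1, 1.1, -0.2, -0.9]] False
45 0.035 [[-0.7, 0.2, 0.4, 0.2, 1.2, 0.1, -1.5], [-0.7, 0.2, 0.7, 0.1, 1.4, -0.0, -1.6], [-0.5, 0.2, 0.6, -0.1, 1.2, -0.1, -1.1]] True
45 -0.035 ['-', '-', [-0.4, 0.1, 0.6, -0.0, 1.6, -0.2, -1.4]] False
40 0.035 ['-', [-0.7, 0.3, 0.6, 0.1, 1.4, 0.1, -1.7], [-0.6, 0.2, 0.7, -0.1, 1.5, -0.1, -1.5]] False
40 -0.035 ['-', '-', [-0.3, 0.2, 0.6, 0.0, 1.7, -0.0, -1.6]] False
```

View pics/side4.png

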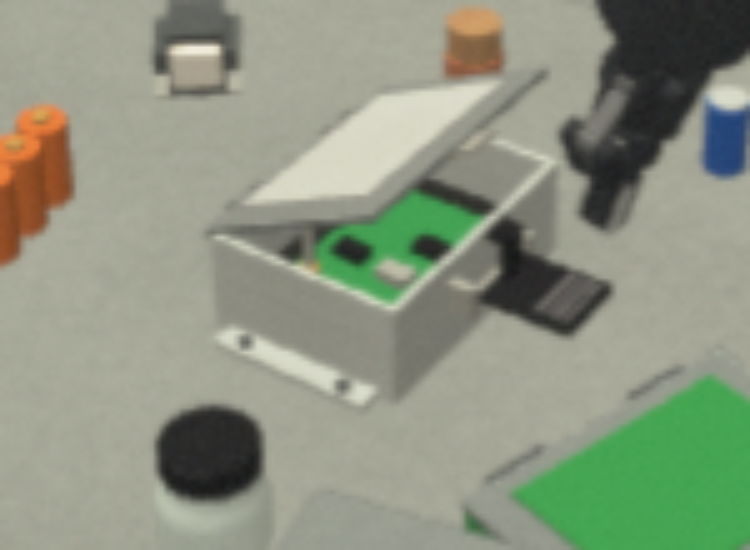

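View pics/top4.png

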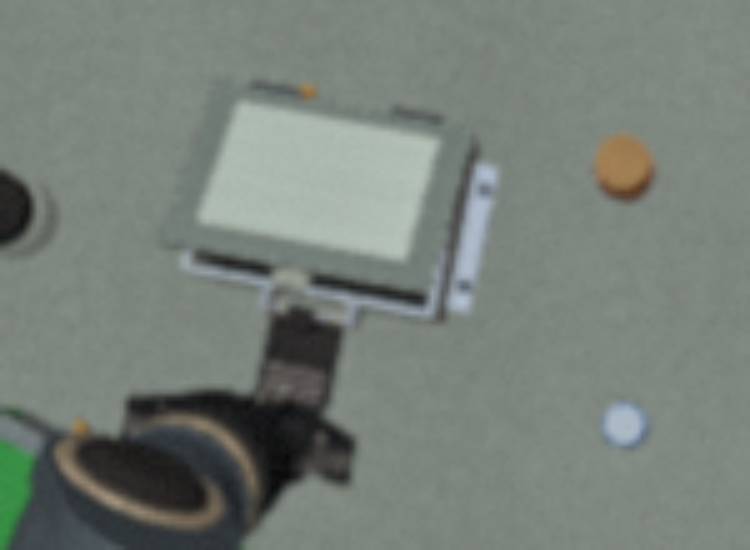

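```bash
python3 - <<'E'
from rig import *
from h import *
cs,ct=camera_params("side"),camera_params("top")
def tri(us,ut):
    A=[];b=[]
    for c,u in((cs,us),(ct,ut)):
        r=rays(c,[u])[0]; r/=np.linalg.norm(r); M=np.eye(3)-np.outer(r,r); A.append(M); b.append(M@c["position"])
    return np.linalg.lstsq(np.vstack(A),np.hstack(b),rcond=None)[0]
e=tri((372/5+210,219/5+200),(163/5+185,245/5+150)); e2=tri((547/5+210,71/5+200),(432/5+185,295/5+150))
for e in(e,e2):
  d=e-hinge; print("lid corner rel hinge",d@ex,d@ey,d@ez, 'angle',np.arctan2(d@ez,-d@ex))
s=sense(); R=att(75,1)
move_l(s["position"]+[0,0,.07],feed=.2)
T0=hinge-.14*ex+.03*ez+.035*ey
t,Rr=tcp_for_corner(T0+[0,0,.08],50,1)
q=inverse_kinematics(t,Rr); print(None if q is None else np.round(q-np.array(sense()["joint_pos"]),2))
if q is not None:
    move_joints(q); s=sense(); print(s["time_s"],s["position"]-t,s["wrist_force"])
    t,Rr=tcp_for_corner(T0,50,1)
    try: move_l(t,feed=.12)
    except Exception as x: print("ERR",x)
    s=sense(); print(s["time_s"],s["position"]-t,s["wrist_force"],np.round(s["joint_pos"],2))
for n in ("side","top"):
    p,d=camera(n); np.savez(f"{n}5.npz",p=p,d=d)
    y,x=(200,210) if n=="side" else (150,185)
    cv2.imwrite(f"pics/{n}5.png",cv2.resize(p[y:y+110,x:x+150,::-1],None,fx=5,fy=5))
E
```

```text
lid corner rel hinge -0.10021585145818347 0.07682369494762768 0.0468197244428447 angle 0.4370558418140813
lid corner rel hinge -0.10116690402760922 -0.0781377616607687 0.04652787374956871 angle 0.4310661118290078
[-0.36  0.05  0.13  0.13  0.9   0.   -1.03]
10.1 [-0.00023299 -0.00046111 -0.00078952] [-0.37141096 -0.33621188  0.74489579]
10.9167 [ 0.00040606 -0.00012693  0.00035977] [-0.0220142  -0.37753156 -0.12255127] [-0.84  0.39 -0.05  2.39  1.61  0.62 -0.99]
```

View pics/side5.png

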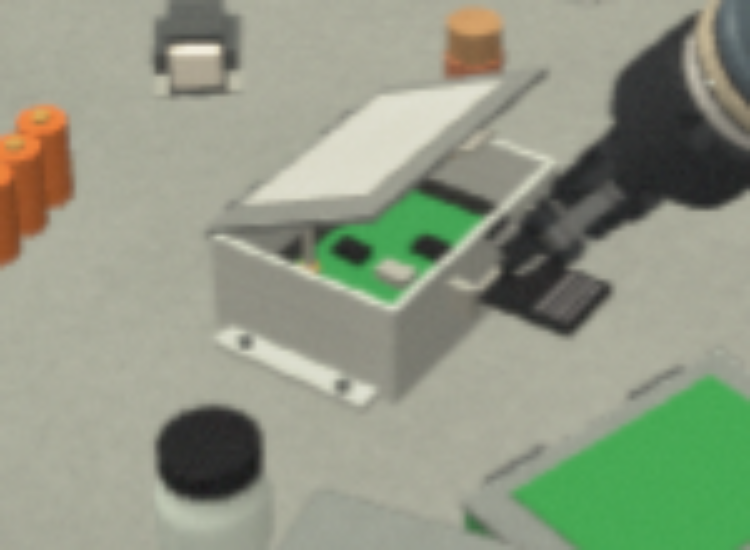

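View pics/top5.png

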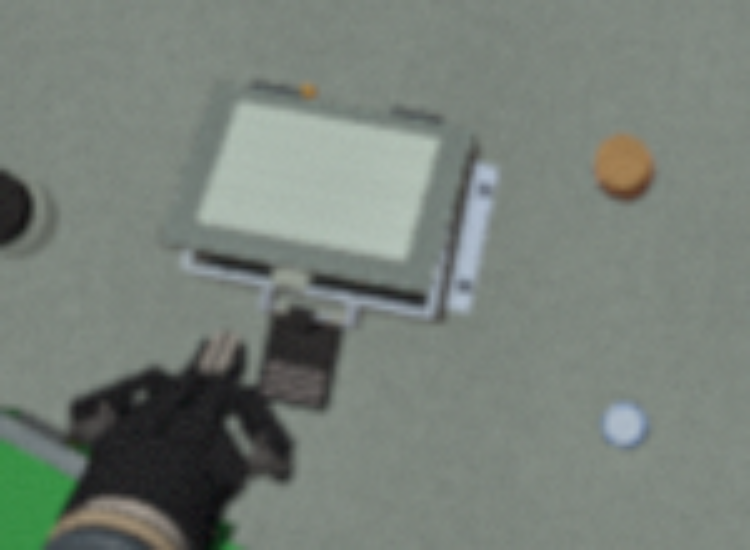

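The lid stands at 0.43 rad by triangulation, and the fingertip is in front of the gap, left of the catch. Next I enter under the lid and push along the arc.

```bash
python3 - <<'E'
from rig import *
from h import *
off=.035
def go(T,feed=.08,uf=None):
    t,R=tcp_for_corner(T,50,1); h=move_l(t,feed=feed,until_force=uf); s=sense()
    print(h,round(s["time_s"],2),np.round(s["position"]-t,4),np.round(s["wrist_force"],2)); return h
if not go(hinge-.098*ex+.029*ez+off*ey,uf=5):
    for th in(.5,.8,1.1,1.4):
        if go(lidpt(.092,th,off),uf=7): break
for n in ("side","top"):
    p,d=camera(n); np.savez(f"{n}6.npz",p=p,d=d)
    y,x=(180,210) if n=="side" else (140,185)
    cv2.imwrite(f"pics/{n}6.png",cv2.resize(p[y:y+115,x:x+150,::-1],None,fx=5,fy=5))
E
```

```text
False 11.69 [-0.0001 -0.0002 -0.0002] [ 0.01 -1.04 -0.  ]
False 12.12 [-0.0003  0.0002  0.0001] [-0.51 -0.52  0.6 ]
False 12.62 [-0.0003  0.     -0.0002] [-0.33 -0.08  0.48]
False 13.11 [-0.0003 -0.     -0.0003] [ 0.98 -0.14  0.34]
False 13.6 [-0.0001 -0.0001 -0.0001] [-0.46  0.21  0.25]
```

View pics/side6.png

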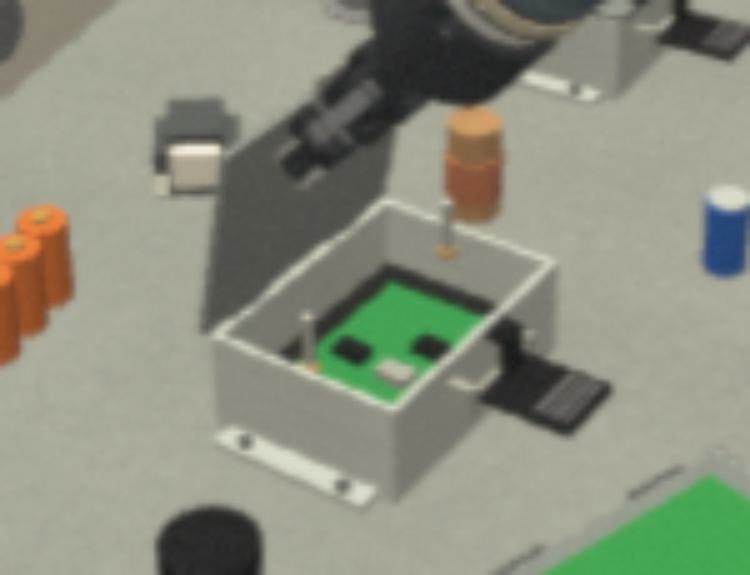

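View pics/top6.png

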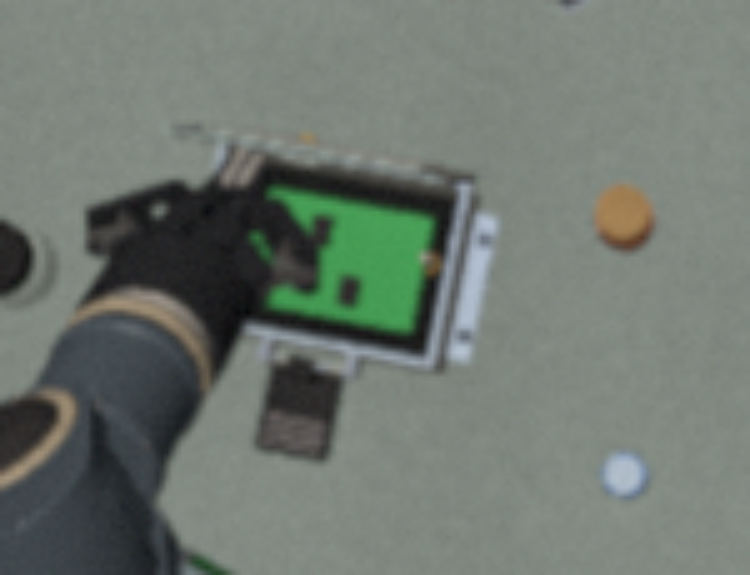

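The lid is at about 1.45 rad, with its inner face towards the robot and the tip on it. I continue gently to the stop under a force limit.

```bash
python3 - <<'E'
from rig import *
from h import *
off=.035
def go(T,feed=.08,uf=None):
    t,R=tcp_for_corner(T,50,1); h=move_l(t,feed=feed,until_force=uf); s=sense()
    f=np.mean([(sense()["wrist_force"],sleep(.02))[0] for _ in range(5)],0)
    print(h,round(s["time_s"],2),np.round(s["position"]-t,4),np.round(f,2)); return h,f
f0=None
for th,fd in((1.55,.06),(1.7,.06),(1.77,.03),(1.81,.02),(1.85,.02),(1.87,.02),(1.89,.02),(1.91,.02),(1.93,.02),(1.95,.02)):
    h,f=go(lidpt(.092,th,off),fd,4)
    if h or f[0]<-3: print("stopped at",th); break
for n in ("side","top"):
    p,d=camera(n); np.savez(f"{n}7.npz",p=p,d=d)
    y,x=(180,210) if n=="side" else (140,185)
    cv2.imwrite(f"pics/{n}7.png",cv2.resize(p[y:y+115,x:x+150,::-1],None,fx=5,fy=5))
E
```

```text
False 14.08 [ 0.0006 -0.0003  0.0002] [-0.27  0.08  0.16]
False 14.55 [ 0.0006 -0.0004  0.0001] [-0.02  0.11 -0.17]
False 15.0 [ 0.0002 -0.0001  0.    ] [-0.1   0.13 -0.23]
False 15.42 [ 0.0002 -0.0001 -0.    ] [0.27 0.03 0.11]
False 15.83 [ 0.0002 -0.0001 -0.    ] [-0.02  0.44  0.06]
False 16.17 [ 0.0001 -0.     -0.    ] [ 0.04  0.36 -0.02]
False 16.5 [-0.0008  0.0003  0.0002] [-7.29 -0.34  6.08]
stopped at 1.89
```

View pics/side7.png

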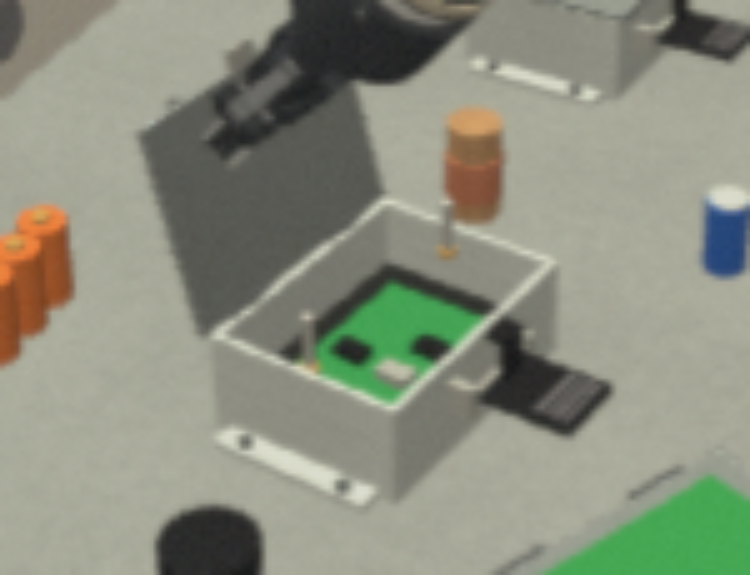

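The lid is at its stop: force jumped to about 9 N and the edge leans back past upright. I back off straight away.

```bash
python3 - <<'E'
from rig import *
from h import *
s=sense(); p=s["position"]
move_l(p-.02*ex,feed=.08); move_l(p-.10*ex+.10*ez,feed=.15)
s=sense(); print(s["time_s"],s["position"],s["wrist_force"])
# clear: swing the base away to the robot's left-of-front free area, higher
sleep(.3)
for n in ("side","top"):
    p,d=camera(n); np.savez(f"{n}8.npz",p=p,d=d)
    y,x=(180,210) if n=="side" else (140,185)
    cv2.imwrite(f"pics/{n}8.png",cv2.resize(p[y:y+115,x:x+150,::-1],None,fx=5,fy=5))
E
```

```text
18.0917 [0.51284891 0.21690016 0.25595917] [ 0.28151133  0.10045652 -0.24261938]
```

View pics/side8.png

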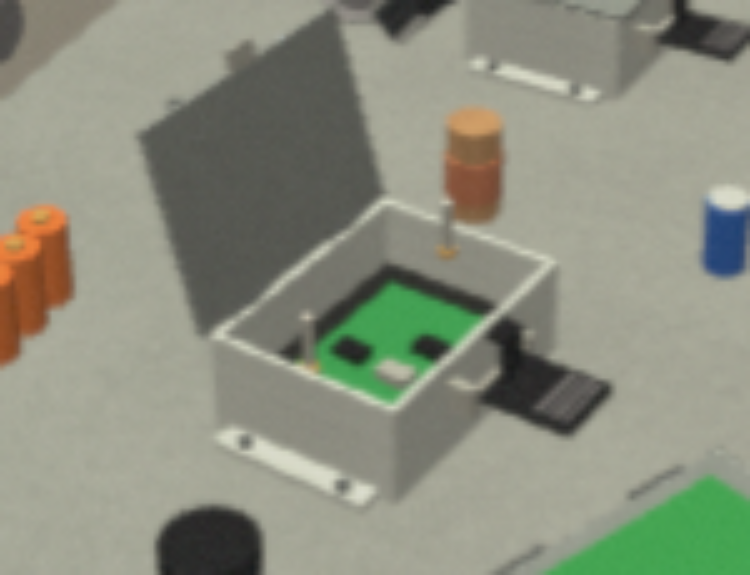

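View pics/top8.png

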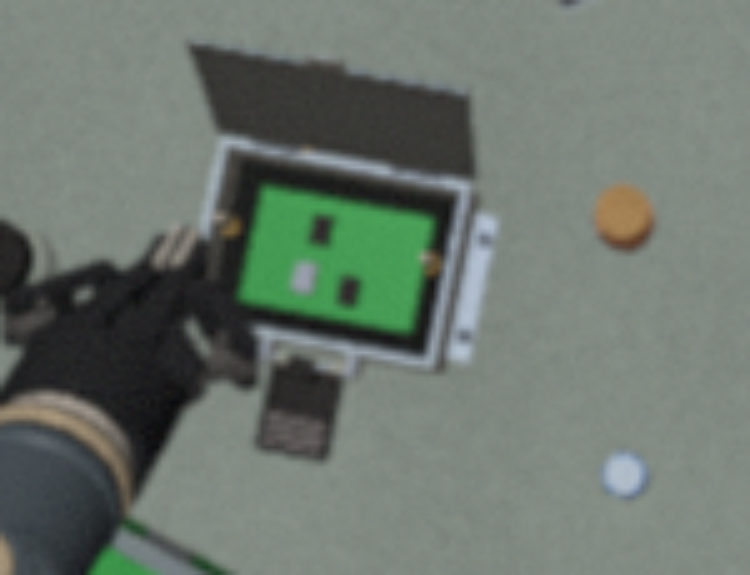

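```bash
python3 - <<'E'
from rig import *
from h import *
cs,ct=camera_params("side"),camera_params("top")
def tri(us,ut):
    A=[];b=[]
    for c,u in((cs,us),(ct,ut)):
        r=rays(c,[u])[0]; r/=np.linalg.norm(r); M=np.eye(3)-np.outer(r,r); A.append(M); b.append(M@c["position"])
    return np.linalg.lstsq(np.vstack(A),np.hstack(b),rcond=None)[0]
for a,b in(((140,133),(190,45)),((333,10),(468,95))):
    d=tri(np.array(a)/5+[210,180],np.array(b)/5+[185,140])-hinge
    print(d@ex,d@ey,d@ez,'angle',np.arctan2(d@ez,-d@ex))
for n in("side","top"):
    a=np.load(n+"0.npz")["p"].astype(int); b=np.load(n+"8.npz")["p"].astype(int)
    m=(np.abs(a-b).sum(2)>90).astype(np.uint8)
    k,l,st,_=cv2.connectedComponentsWithStats(m); print(n,[x.tolist() for x in st[1:] if x[4]>12])
E
```

```text
0.03281437795240795 0.0764624549671385 0.10263208868483842 angle 1.880252742891272
0.03199002903025841 -0.07814734662673256 0.10080932251977387 angle 1.8780772720674617
side [[349, 0, 120, 127, 5575], [457, 0, 22, 16, 176], [455, 16, 6, 6, 16], [515, 54, 57, 93, 962], [346, 99, 11, 8, 53], [356, 100, 30, 16, 248], [285, 113, 69, 75, 1729], [511, 149, 50, 30, 356], [503, 161, 11, 6, 28], [558, 161, 16, 17, 125], [512, 166, 9, 40, 92], [501, 169, 8, 14, 41], [504, 170, 14, 17, 122], [491, 174, 8, 38, 70], [534, 178, 31, 34, 117], [239, 182, 84, 81, 2966], [553, 183, 9, 11, 44], [565, 184, 4, 11, 35], [501, 197, 13, 10, 60], [237, 205, 4, 7, 18], [509, 207, 12, 10, 69], [526, 213, 13, 7, 57], [538, 212, 13, 6, 54], [493, 214, 3, 7, 15], [556, 220, 8, 11, 16]]
top [[144, 149, 136, 251, 12351], [592, 281, 18, 12, 109], [542, 284, 44, 35, 812], [595, 284, 45, 65, 1211], [588, 295, 5, 20, 56], [594, 317, 6, 5, 16], [587, 351, 9, 49, 385], [541, 352, 45, 48, 1113], [273, 376, 32, 24, 226], [304, 376, 8, 9, 29], [325, 383, 15, 17, 101], [278, 386, 32, 12, 76], [316, 386, 9, 11, 36], [296, 396, 13, 4, 33], [322, 398, 7, 2, 13]]
```

```bash
python3 - <<'E'
from rig import *
s=sense(); print(s["time_s"],s["wrist_force"])
finish_job()
E
```

```text
18.4917 [-0.61499882  0.64993797  0.35546875]
the job is handed in; nothing more can be done
```

The wide box is open: its lid rests back at its stop and the job is handed in at 18.5 s, with no verdict reported.

- **Tab:** I pressed it with the closed fingertips until the lid sprang up. The average upward force was about 3 N at the last reading, less than the roughly 5 N you gave. I then took the fingers off, and the tab sprang back.
- **Lid:** I pushed it from below, left of the catch, up and over. At the end the force jumped to about 9 N, so I stopped there and backed off.
- **Last checks:** With the arm clear, triangulating the lid's front corners gave about 1.88 rad. The stop is at 1.85; I put the difference down to lid thickness and calibration. The lid stayed there after the fingers left, and the wrist force was back to noise level.
- **Bystanders:** In the top view, the only changes since the start are around the open box and where the arm was and now is. In the side view, the arm also covers the area around the narrow box. I did not check each loose item's position separately. I made no contact with anything but the tab and the lid that I know of.

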